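# Present the notched window plate to the reading station, label up

### The arm

A 6-joint arm with a two-finger parallel gripper is mounted at the origin on the work surface. World frame = base frame: x ahead of the robot, y to its left, z up, the work surface at z = 0. Lengths are in m, angles in rad, forces in N, time in s.
With the tool pointing down it reaches from about 0.25 to 0.775 m from the base axis. Payload 4 kg.
Tool frame: the origin (TCP) lies midway between the tips of the shut fingers; the grasp point (between the pads) lies 19 mm behind it (robot.tcp_to_grasp is the distance from the TCP to the grasp point, in m); x points along the fingers, y is the direction in which the jaws open and shut, and the axes are right-handed (so a half turn about x gives the same grasp; the last joint's range is limited). The gripper opens to 94 mm and grips with 3 to 60 N. Pads are 16 mm wide; open, the fingers measure 119 mm over their backs; the gripper's body (75 mm by 177 mm) begins 78 mm behind the grasp point.
Start: joints at [1.238, 0.087, 1.371, -0, 1.684, -0.103], TCP at [0.125, 0.536, 0.206] pointing down, gripper open.
Joint ranges: [-3.1, 3.1], [-0.76, 2.03], [0.27, 2.55], [-1.08, 4.22], [0.17, 2.65], [-2.57, 2.57]. Speed limits (rad/s): [2.79, 2.79, 3.14, 3.14, 3.14, 3.14].

### API

Orientations are given as [roll, pitch, yaw] about the fixed x, y, z axes, in that order (R = Rz(yaw) Ry(pitch) Rx(roll)).
In Python, from bench import robot gives the robot as it stands.
- The arm moves only by the tool send_rows, never from a script. Its argument "increments" is a list of rows, each a list of 5 numbers: the opening, from -1 (shut) to 1 (fully open), so that 0 is half open, then the shift along the tool's x, y, z in m, then the turn about the tool's x in rad. In form: [[hand, tx, ty, tz, roll], ...]. A call has 1 to 5 rows; each row is the pose to reach, as a shift and turn from the pose commanded when the call began, along the tool's axes at that moment; what a row does not reach only later rows make up. A row lasts 1/12 s, in which the tool goes at most 41.7 mm and 7.16 degrees, less where a joint would pass 70% of its speed; a pose out of reach is approached as far as the arm can. A call with a gripper value outside its range is refused whole. The fingers move at their own pace and stop on an object; the grip force is fixed at half the most. Time passes only in rows, so rows that repeat a pose let the fingers close. It gives the time, the measured TCP pose, the force and the opening at its end, in the units of the state.
- robot.get_obs(): the state, without advancing time (a new reading comes with each control period).
- robot.snapshot(name): name is "side" or "top"; returns a dict with "image" (384x512x3 uint8, red, green, blue), "intrinsics" (3x3 intrinsics, pixels), "world_from_camera" (4x4, takes a point from camera to world coordinates). Camera axes: x right, y down, z forward; pixel columns grow to the right and rows downward; lengths in m; the calibration is good to about 2 mm. A picture is of the moment at which its call begins. There is no depth.
- robot.close_job(): hands the job in, once; it reports no verdict.
The state is a dict: "time": time; "joint_positions": joint angles; "qvel": joint speeds; "joint_torque": joint torques, N m; "tool_pos": TCP position; "ee_rot": TCP orientation; "wrist_force": force on the tool from outside, world axes, zero at the start; "wrist_torque": the same for the moment, N m; "width": finger opening in m.
Only numpy, scipy, OpenCV 4.12 (cv2) and the standard library are available. Lean on these libraries where they do the work, as an engineer would, in place of code of your own. Each camera call takes 0.05 s, during which the arm holds its last target.

### The job

Take the one glass window plate with a notched corner out of its stand, gripping it by its clear part and not on the frosted end that the notch marks. Present it to the reading station: leaned over about halfway (some 45 degrees) so that its label side looks up, well clear of the bench, frosted end first and square against the station's sprung stop pad, gently pressed until the pad has given about half of its travel. Finish while still holding it there like that; leave the other plates and everything else on the bench alone.

Things in the scene. Friction and masses are not known exactly. Their poses are not given: they have to be found in the camera images.
- plate: notched glass plate, 140 long (x) x 8 thick (y) x 80 high (z) mm, 0.2 kg, upright on a long edge, foot 15 mm deep in its stand's slot (lift straight out). Origin: middle of the underside. +x points to the frosted end: frosted x = +20 to +70 mm, the rest clear. +y is the label side (plain paper label at the frosted end). Seen from the label side, notch edge up, the notch is at the left
- notch (a point): centre of the 20 x 20 mm square notch cut from the plate's top corner at the frosted end, at (+60, 0, +70) mm in the plate's frame
- frosted_end (a point): middle of the plate's frosted end face, at (+70, 0, +40) mm in the plate's frame
- reader: reading station, fixed: base 100 x 130 x 12 mm (local y -90 to +40), upright column 60 x 49 mm (local y -69 to -20), 178 mm high, carrying the stop pad on its +y side. Origin on the bench, below the pad. Its +y axis points from the column out of the pad, roughly to the robot's left; its x axis points away from the robot, within 0.3 rad of yaw
- stop_face (a point): centre of the front of the sprung stop pad, a rubber disc 52 mm in diameter that faces the station's +y; 12 mm ahead of the station's origin in y at rest and 140 mm above the bench. It moves with the pad
- stop (a joint): how far the pad is pressed in, m: 0 at rest, 0.016 at the end of its travel; it moves towards the station's -y against a spring of 1 N at first touch and 5 N at full travel
- stand_a: the notched plate's stand, fixed: aluminium block 70 x 56 x 25 mm with one open slot 10 mm wide and 15 mm deep along its x; origin under its centre. The plate overhangs it by 35 mm at both ends. The other two stands are the same
- blank_b: another plate of the same size with a frosted end but no notch and no label, in a stand of its own; leave alone. Same origin and axes
- blank_c: a clear plate of the same size with no notch, in a stand of its own; leave alone. Same origin and axes
- housing_1: grey-green metal housing 60 x 100 x 79 mm standing on the bench, origin under its centre; leave alone
- housing_2: a second such housing; leave alone
- screwdriver: screwdriver lying on the bench along its x, about 200 mm long; leave alone
- bushing: flanged brass bushing, 40 mm wide and 35 mm high, origin under its centre; leave alone
Mind the look-alikes: they are no part of the job. There is more than one size of the reader; the job needs the larger. Leave any red look-alike of the plate alone.

How it is judged:
On the way, in this order (a step that is already met when the one before it is completed fails the run):
1. the notched plate is lifted out of its stand by the fingers, the stop pad still untouched (height (world z) of plate above 0.04 m and contact force between the fingers and plate above 1 N and value of joint stop below 0.002 m), for 0.1 s.
2. the plate is held with its label side turned up (angle between plate's own y axis and vertical below 1.05 rad and height (world z) of frosted_end above 0.09 m and contact force between the fingers and plate above 1 N), for 0.1 s.
At the end, for the whole second after the job is handed in: Fingers hold the notched plate (grasp under 12 mm past its middle towards the frost), at rest, lower edge over 60 mm up, label within 60 deg of up, length within 14 deg of pad travel, frosted end centre within 30 mm of the pad centre, pad pressed 3 to 13.5 mm by the plate (contact force between the fingers and plate above 1 N and height (world z) of plate above 0.06 m and angle between plate's own y axis and vertical below 1.05 rad and x of the grasp point in the frame of plate below 0.012 m and distance between frosted_end and stop_face below 0.03 m and angle between the x axis of plate and the y axis of reader, either way round below 0.25 rad and value of joint stop between 0.003 and 0.0135 m and contact force between plate and reader above 0.5 N and linear speed of plate below 0.02 m/s); the arm keeps its last pose, push and grip.
It fails at once if another plate or a bystander is disturbed (moved over 25 mm) (distance of any of blank_b, blank_c, housing_1, housing_2, screwdriver, bushing from where it was at the start of the episode above 0.025 m).
It fails at once if the plate is rammed against the station (over 25 N) (contact force between plate and reader above 25 N).
It also fails if it takes over 51 s, if anything falls off the work surface, if the arm or the gripper's body presses on something with over 40 N, if the wrist force passes 120 N, or if a joint passes its speed limit or range.

## Working session

There is one attempt and no reset: what is moved stays moved. The work goes in short steps, Python scripts to look and compute and a tool call to move; the robot and the scene stay as the last step left them, time stands still between calls to the robot, and variables do not carry over. Pictures are saved under pics/ and viewed, and the job is handed in when it is done.

Besides the shell and the picture viewer there is one more tool, called after "Request:" in YAML: its name, and indented under it one key for each argument. send_rows: Moves the arm, as the interface text tells. Its arguments: {"type":"object","properties":{"increments":{"type":"array"}},"required":["increments"]}

```bash
ls; mkdir -p pics
python3 - <<'E'
from bench import robot
import cv2,numpy as np
o=robot.get_obs();print(o)
for n in("side","top"):
    s=robot.snapshot(n);cv2.imwrite(f"pics/{n}0.png",s["image"][:,:,::-1]);print(n,s["intrinsics"],s["world_from_camera"])
E
```

```text
pics
{'time': 0.0, 'joint_positions': array([ 1.23789520e+00,  8.79252812e-02,  1.37225829e+00, -3.11399879e-05,
        1.68359779e+00, -1.03072692e-01]), 'qvel': array([ 0.00033408,  0.0004417 ,  0.00061781,  0.00056022, -0.00105262,
        0.00099963]), 'joint_torque': array([ 1.13737558e-03, -3.40195835e+01, -3.02423537e+01,  7.18402234e-02,
        3.31817509e-02, -2.15054274e-04]), 'tool_pos': array([0.12511347, 0.53500929, 0.20431838]), 'ee_rot': array([-1.65972932,  1.5686074 , -1.88956123]), 'wrist_force': array([ 0.45466724, -0.9520157 , -0.32688064]), 'wrist_torque': array([-0.02917704, -0.01176981,  0.00382208]), 'width': 0.09391103977253412}
side [[482.31938137   0.         250.38420084]
 [  0.         482.31938137 189.65891204]
 [  0.           0.           1.        ]] [[ 0.94492273 -0.15622272  0.28760302  0.18426904]
 [-0.32673634 -0.50151152  0.80108024 -0.91926106]
 [ 0.0190893  -0.85092929 -0.52493328  0.72831913]
 [ 0.          0.          0.          1.        ]]
top [[418.64054107   0.         248.4842353 ]
 [  0.         418.64054107 194.20227921]
 [  0.           0.           1.        ]] [[-0.02902986 -0.98991537  0.1386536   0.3373894 ]
 [-0.99954528  0.02761658 -0.01210624  0.05720673]
 [ 0.00815501 -0.13894199 -0.99026694  1.34173821]
 [ 0.          0.          0.          1.        ]]
```

View pics/side0.png

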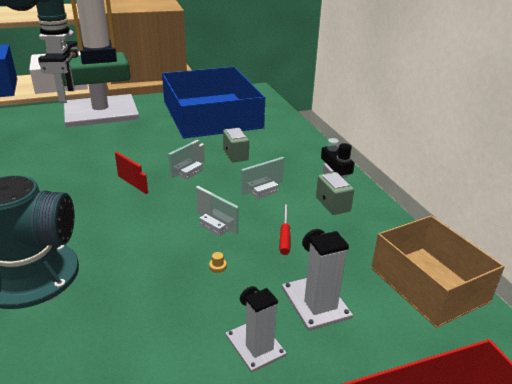

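View pics/top0.png

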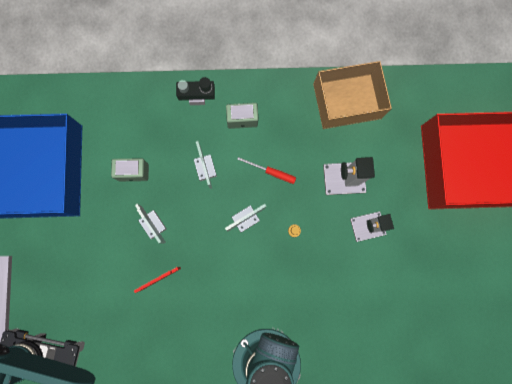

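The side view shows three upright plates near (186,160), (263,178) and (217,212). The large reader is at (320,275) and the small one at (255,325). In the top view the plates are at (150,223), (204,163) and (245,217), and the large reader is at (345,175). I'll zoom in to find the notch.

Run:
```python
import cv2,numpy as np
s=cv2.imread("pics/side0.png");t=cv2.imread("pics/top0.png")
def crop(im,x,y,w,h,f): return cv2.resize(im[y:y+h,x:x+w],None,fx=f,fy=f,interpolation=cv2.INTER_CUBIC)
cv2.imwrite("pics/z1.png",crop(s,155,130,140,110,5.5))
cv2.imwrite("pics/z2.png",crop(t,120,130,160,120,5))
cv2.imwrite("pics/z3.png",crop(t,310,140,90,110,5))
cv2.imwrite("pics/z4.png",crop(s,270,220,90,110,5))
```

```text
(no output)
```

View pics/z1.png

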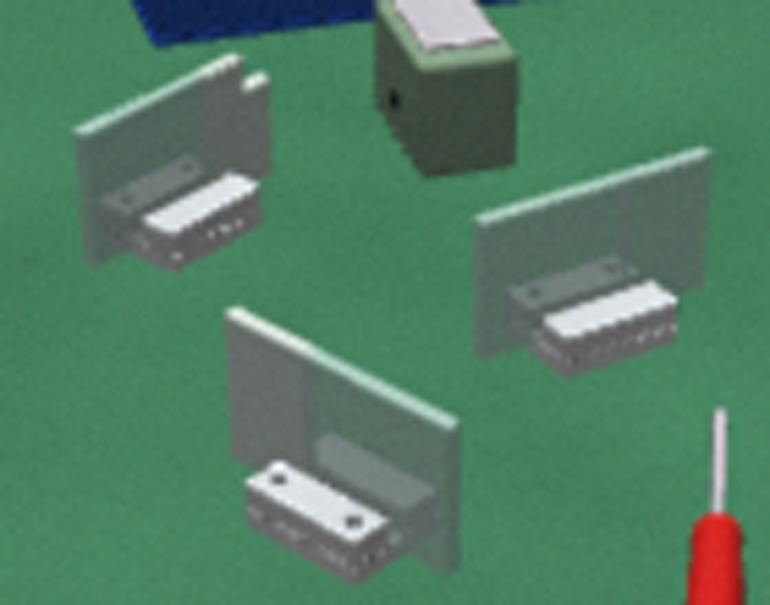

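View pics/z2.png

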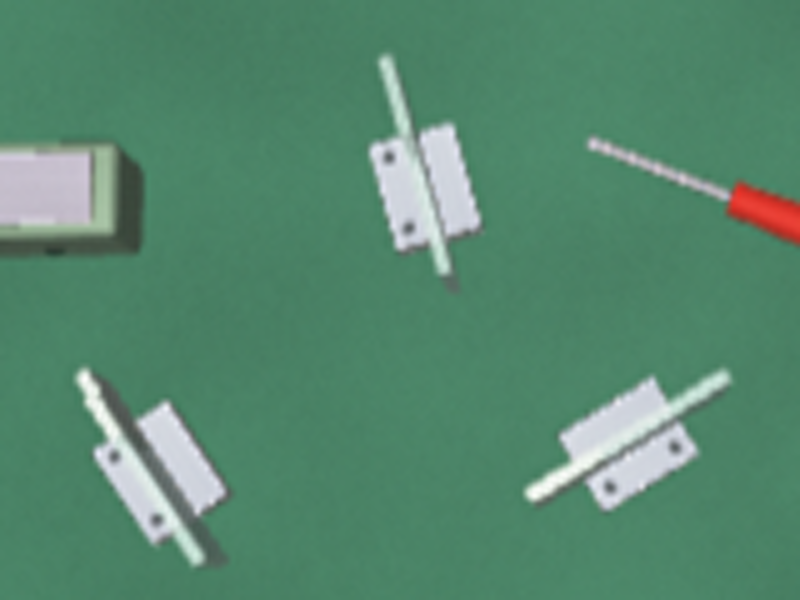

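View pics/z3.png

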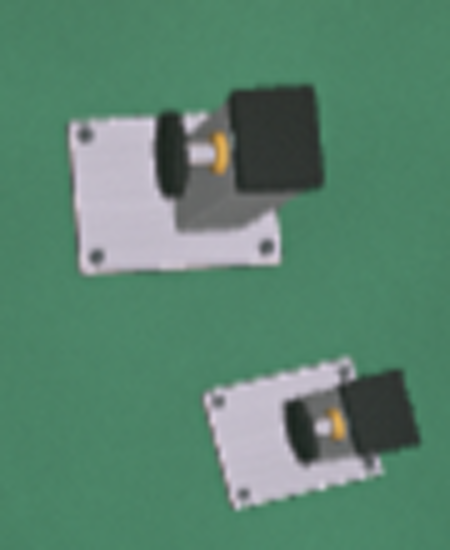

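View pics/z4.png

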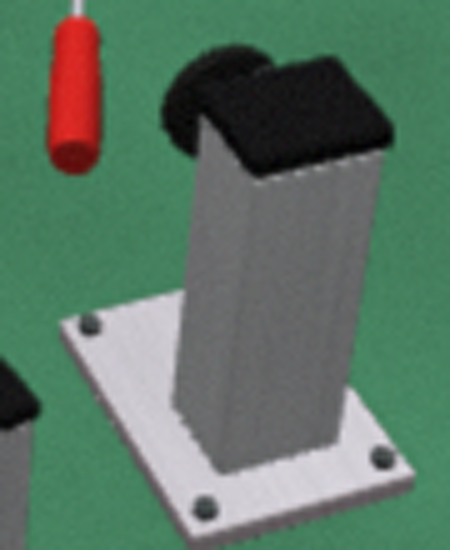

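The notched plate is the left one in the top view, around (150,223), with its notch at the upper-left end. Next I'll extract the bright top-edge strips with a mask and triangulate the ends, and measure the reader's pad and column.

```bash
cat > h.py <<'E'
import numpy as np,cv2
from bench import robot
CAM={'side':(np.array([[482.31938137,0,250.38420084],[0,482.31938137,189.65891204],[0,0,1]]),np.array([[0.94492273,-0.15622272,0.28760302,0.18426904],[-0.32673634,-0.50151152,0.80108024,-0.91926106],[0.0190893,-0.85092929,-0.52493328,0.72831913],[0,0,0,1]])),
'top':(np.array([[418.64054107,0,248.4842353],[0,418.64054107,194.20227921],[0,0,1]]),np.array([[-0.02902986,-0.98991537,0.1386536,0.3373894],[-0.99954528,0.02761658,-0.01210624,0.05720673],[0.00815501,-0.13894199,-0.99026694,1.34173821],[0,0,0,1]]))}
def ray(c,p):
    K,T=CAM[c];d=T[:3,:3]@np.linalg.solve(K,[p[0],p[1],1.]);return T[:3,3],d/np.linalg.norm(d)
def plane(c,p,z):
    o,d=ray(c,p);return o+d*(z-o[2])/d[2]
def tri(ps,pt):
    o1,d1=ray('side',ps);o2,d2=ray('top',pt)
    s=np.linalg.lstsq(np.stack([d1,-d2],1),o2-o1,rcond=None)[0]
    a=o1+s[0]*d1;b=o2+s[1]*d2;return (a+b)/2,np.linalg.norm(a-b)
def proj(c,X):
    K,T=CAM[c];v=K@(T[:3,:3].T@(np.asarray(X)-T[:3,3]));return v[:2]/v[2]
E
python3 - <<'E'
import cv2,numpy as np
from h import *
for n,(x,y,w,h) in (('top',(130,195,40,55)),('side',(160,135,50,35))):
    im=cv2.imread(f"pics/{n}0.png");hsv=cv2.cvtColor(im,cv2.COLOR_BGR2HSV)
    g=im[y:y+h,x:x+w].astype(int)
    # print brightness map
    print(n); m=g.min(2)
    for r in range(h): print(y+r,' '.join('%3d'%v for v in m[r]))
E
```

```text
top
195  75  76  75  76  76  74  73  73  73  74  74  72  73  74  72  72  73  72  75  73  73  71  73  73  72  70  72  71  71  72  72  72  72  72  71  73  72  70  72  70
196  74  74  76  74  74  75  73  73  73  76  74  74  74  75  72  74  74  73  72  72  73  71  71  71  70  71  71  72  72  74  72  71  72  73  71  74  72  72  72  72
197  74  75  76  75  74  75  75  74  73  75  76  74  74  73  73  73  72  73  74  73  73  73  74  72  70  70  73  70  73  72  72  72  72  73  71  71  72  72  71  73
198  74  74  75  75  73  74  75  75  74  74  74  73  74  75  74  73  72  72  72  73  73  72  73  72  71  73  72  72  71  72  72  71  72  72  73  71  72  72  72  72
199  74  75  74  75  74  74  75  75  75  73  74  74  73  75  73  73  74  73  72  73  72  72  73  72  71  72  71  72  72  72  72  72  72  72  73  71  72  73  72  72
200  74  74  75  75  74  75  75  75  73  73  75  72  74  72  74  74  73  72  74  73  72  73  71  72  72  73  71  73  71  72  72  72  72  72  74  73  72  73  72  73
201  75  74  74  75  75  75  74  74  73  73  74  73  73  74  74  73  73  72  72  72  72  72  72  72  72  72  71 
[... 14368 characters left out ...]
 204 213 219 218 218 221 221 220 218 158 136 100  93  92  78  66  68  69  66  65  68  70
167  68  72  68  70  73  69  70  69  67  78  84  82  79  88  97 103 110 108 105 107 104  91  86  89 105 157 200 212 219 220 219 219 220 222 218 161 135  99  93  88  91  92  81  68  68  70  67  66  66  67
168  70  69  70  64  70  68  69  69  73  75  88  81  79  89  88  88  92 102 108  91  88  93 113 159 202 211 218 219 218 215 220 222 223 171 123  99  95  89  90  92  98  96  84  68  68  67  70  65  66  68
169  64  68  68  69  65  67  69  69  69  78  85  81  80  82  86  84  87  90  89  86  97 156 214 211 218 217 218 216 219 220 216 200 136 108  86  91  88  93  98  92  95  96  85  64  70  68  70  71  66  67
```

Run:
```python
from h import *
np.set_printoptions(precision=4,suppress=True)
B,e1=tri((169.2,153.0),(159.5,242.2)); N,e2=tri((197.9,140.2),(138.0,208.8)); L,e3=tri((202.3,143.9),(136.5,203.7))
print(B,e1,N,e2,L,e3,np.linalg.norm(N-B))
b=plane('top',(159.5,242.2),.09);n=plane('top',(138.0,208.8),.09);l=plane('top',(136.3,203.4),.07)
print(b,n,np.linalg.norm(n-b),l,np.linalg.norm((l-b)[:2]))
d=(l-b)[:2];print('yaw',np.arctan2(d[1],d[0]))
# stand corners top at z=.025
for p in((153.6,210.4),(165.3,228.3),(138.8,219.5),(151,238.8)): print(plane('top',p,.025))
```

```text
[0.3767 0.3096 0.0914] 0.0009992571807515911 [0.4775 0.3751 0.0874] 0.0010706370439638362 [0.4942 0.3849 0.0681] 0.0035339841973033256 0.1202271105747079
[0.3763 0.31   0.09  ] [0.4777 0.3743 0.09  ] 0.12012101550115231 [0.4967 0.3847 0.07  ] 0.14168793868564808
yaw 0.5556204687621962
[0.4785 0.3417 0.025 ]
[0.4211 0.305  0.025 ]
[0.4511 0.388  0.025 ]
[0.3896 0.3496 0.025 ]
```

Measured against the given sizes, the plate checks out: its top is at 0.087–0.091 m and the notch-to-end length is 120 mm. Next are the reader and the surroundings.

Run:
```python
from h import *
np.set_printoptions(precision=4,suppress=True)
A=plane('top',(324.2,164.2),.012);Bc=plane('top',(326.2,194.6),.012);C=plane('top',(366.2,192.8),.012)
print(A,Bc,C,np.linalg.norm(A-Bc),np.linalg.norm(C-Bc))
ux=(A-Bc)/np.linalg.norm(A-Bc);uy=(Bc-C)/np.linalg.norm(Bc-C);print('yaw from x',np.arctan2(ux[1],ux[0]),'from y',np.arctan2(-uy[0],uy[1]))
# side-view base corners z=.012
for p in ((270+62/5,220+322/5),(270+193/5,220+538/5),(270+412/5,220+475/5)): print('side',plane('side',p,.012))
# pad disc
for c,(x,y,w,h) in {'top':(335,155,20,30),'side':(300,226,32,28)}.items():
    im=cv2.imread(f'pics/{c}0.png').max(2)[y:y+h,x:x+w]
    print(c,x,y)
    for r in im: print(' '.join('%3d'%v for v in r))
from bench import robot
o=robot.get_obs();from scipy.spatial.transform import Rotation as R
print(R.from_euler('xyz',o['ee_rot']).as_matrix())
for p in ((320,280),(190,290),(158,280),(295,230),(372,227),(245,217),(100,290),(265,345),(200,260)): print(p,plane('top',p,0))
```

```text
[ 0.615  -0.2075  0.012 ] [ 0.5153 -0.2085  0.012 ] [ 0.5176 -0.3377  0.012 ] 0.09967411756640686 0.12915149645274407
yaw from x 0.010374196701861325 from y 0.01737871467358979
side [ 0.5157 -0.2132  0.012 ]
side [ 0.5181 -0.3411  0.012 ]
side [ 0.6157 -0.3385  0.012 ]
top 335 155
132 132 131 131 132 132 134 134 132 134 135 135 134 134 135 136 135 135 134 135
132 133 132 130 133 134 134 134 133 133 136 135 133 134 134 135 137 136 136 137
133 132 132 132 133 134 134 133 134 134 135 134 134 135 135 136 137 137 137 136
131 132 133 134 134 134 133 134 135 136 135 134 134 135 134 134 136 136 137 136
131 132 133 133 133 132 131 134 135 136 135 134 134 134 133 135 136 136 136 135
133 133 134 133 134 132 131 132 134 136 135 134 133 134 132 135 136 135 135 126
133 131 131 133 132 133 131 125 121 122 128 133 134 134 135 137 136 129 125 110
133 131 126 131 133 133 122  93  79  78  94 124 153 148 151 163 141 116 110 105
157 156 146 155 160 158 101  51  44  45  56 112 190 185 187 196 143 105 103 104
209 211 208 209 215 209  94  41  41  46  55 116 206 210 189 143 108 102 102 105
204 205 205 205 20
[... 4875 characters left out ...]
 22  20  21  15  21  13  13  14  14  10  11  10
131 130 134 130 135 132 135 134 124 113 112 108 111 113 110 114 117 112  32  14  11  13  15  15  12   9  11  12   8   5  17  26
133 129 131 128 134 132 130 136 131 116 110 108 110 112 110 112 113 107  68  23  14   7  10  12   5  10  15  20  25  46  64  87
[[-0.0006  0.2278  0.9737]
 [-0.0018  0.9737 -0.2278]
 [-1.     -0.0019 -0.0002]]
(320, 280) [ 0.2461 -0.1765  0.    ]
(190, 290) [0.2275 0.2327 0.    ]
(158, 280) [0.2612 0.3328 0.    ]
(295, 230) [ 0.4054 -0.1047  0.    ]
(372, 227) [ 0.408  -0.3523  0.    ]
(245, 217) [0.4517 0.0541 0.    ]
(100, 290) [0.2358 0.5137 0.    ]
(265, 345) [0.0548 0.0035 0.    ]
(200, 260) [0.3194 0.2002 0.    ]
```

Reader origin comes out at about (0.567, −0.251), yaw about 0.015, and its larger base measures 100 × 129 mm. The move format has no tilt: it only turns about the downward tool axis. I'll check early, high up in free space, whether a pose at the reach limit changes the tool's tilt.

Request:
send_rows:
  increments:
    - [1, -0.05, 0, 0, -0.12]
    - [1, -0.1, 0, 0, -0.24]
    - [1, -0.15, 0, 0, -0.36]
    - [1, -0.2, 0, 0, -0.48]
    - [1, -0.25, 0, 0, -0.6]

```text
time: 0.52
tool_pos: [0.1251, 0.5349, 0.4153]
ee_rot: [-2.3, 1.57, -1.924]
wrist_force: [1.3, 0.7, 0.4]
width: 0.0935
```

Request:
send_rows:
  increments:
    - [1, -0.05, 0, 0, 0]
    - [1, -0.1, 0, 0, 0]
    - [1, -0.15, 0, 0, 0]
    - [1, -0.2, 0, 0, 0]
    - [1, -0.25, 0, 0, 0]

```text
time: 0.93
tool_pos: [0.121, 0.5153, 0.5702]
ee_rot: [2.338, 1.569, 2.708]
wrist_force: [0.8, 3.8, -0.5]
width: 0.0938
```

Request:
send_rows:
  increments:
    - [1, -0.1, 0, 0, 0]
    - [1, -0.2, 0, 0, 0]

```text
time: 1.1
tool_pos: [0.1122, 0.4796, 0.6044]
ee_rot: [0.961, 1.531, 1.332]
wrist_force: [-0.7, 0.2, 0.4]
width: 0.0937
```

Run:
```python
from h import *
from scipy.spatial.transform import Rotation as R
o=robot.get_obs();print(o['tool_pos'],o['joint_positions'],o['time']);print(R.from_euler('xyz',o['ee_rot']).as_matrix().round(3))
print(plane('top',(340.8,170.5),.14), plane('top',(342,170.5),.166))
```

```text
[0.11218316 0.4795897  0.60442385] [ 1.22271103  0.28313266  0.27376896  0.00777439  2.5447364  -0.7118456 ] 1.1
[[ 0.01  -0.362  0.932]
 [ 0.039  0.932  0.361]
 [-0.999  0.033  0.023]]
[ 0.5681511  -0.22966413  0.14      ] [ 0.5630641  -0.22689962  0.166     ]
```

Request:
send_rows:
  increments:
    - [1, 0.05, 0, 0, -0.05]
    - [1, 0.1, 0, 0, -0.1]
    - [1, 0.15, 0, 0, -0.15]
    - [1, 0.2, 0, 0, -0.19]

```text
time: 1.43
tool_pos: [0.1136, 0.4855, 0.4522]
ee_rot: [0.757, 1.526, 1.32]
wrist_force: [-0.4, 1.3, 1.0]
width: 0.0937
```

Run:
```python
from h import *
from scipy.spatial.transform import Rotation as R
o=robot.get_obs();print(o['tool_pos'],o['joint_positions'],o['time']);print(R.from_euler('xyz',o['ee_rot']).as_matrix().round(3))
```

```text
[0.11355007 0.48549622 0.45217455] [ 1.22426275  0.02465091  0.94209533  0.00502613  2.13038302 -0.90641611] 1.4333
[[ 0.011 -0.534  0.846]
 [ 0.043  0.845  0.533]
 [-0.999  0.031  0.032]]
```

This is useful. A pose past the reach limit tilts the tool outward, and the commanded pose keeps that tilt (now 0.045 rad). So I can grip the plate normally, carry it to azimuth 0 with the jaws along x, drive against the reach limit to tilt about 45° outward (which turns the label up), then translate to the pad. First, the grasp.

```bash
cat >> h.py <<'E'
from scipy.spatial.transform import Rotation as Rot
np.set_printoptions(precision=4,suppress=True)
def st():
    o=robot.get_obs();M=Rot.from_euler('xyz',o['ee_rot']).as_matrix();p=np.array(o['tool_pos'])
    print('t',o['time'],'tcp',p,'grasp',p-.019*M[:,0],'toolx',M[:,0],'jaw',M[:,1],'z',M[:,2],'q',o['joint_positions'],'F',o['wrist_force'],'w',o['width'])
    return o,M,p
def to(target,M,p): return M.T@(np.asarray(target)-p)
E
python3 - <<'E'
from h import *
o,M,p=st()
print('to hover',to((.429,.344,.17),M,p)); print('to grasp',to((.429,.344,.049),M,p))
E
```

```text
t 1.4333 tcp [0.1136 0.4855 0.4522] grasp [0.1133 0.4847 0.4712] toolx [ 0.0111  0.0432 -0.999 ] jaw [-0.5336  0.8452  0.0307] z [0.8457 0.5327 0.0324] q [ 1.2243  0.0247  0.9421  0.005   2.1304 -0.9064] F [-0.4004  1.3196  0.9851] w 0.09371510924607397
to hover [ 0.2793 -0.2966  0.1822]
to grasp [ 0.4002 -0.3003  0.1783]
```

Request:
send_rows:
  increments:
    - [1, 0.024, -0.026, 0.016, 0]
    - [1, 0.048, -0.052, 0.032, 0]
    - [1, 0.072, -0.078, 0.048, 0]
    - [1, 0.096, -0.104, 0.064, 0]
    - [1, 0.12, -0.13, 0.08, 0]

```text
time: 1.85
tool_pos: [0.2526, 0.4222, 0.331]
ee_rot: [0.722, 1.529, 1.283]
wrist_force: [0.1, 0.5, 0.9]
width: 0.0943
```

Request:
send_rows:
  increments:
    - [1, 0.024, -0.026, 0.016, 0]
    - [1, 0.048, -0.052, 0.032, 0]
    - [1, 0.072, -0.078, 0.048, 0]
    - [1, 0.096, -0.104, 0.064, 0]
    - [1, 0.12, -0.13, 0.08, 0]

```text
time: 2.27
tool_pos: [0.3912, 0.3591, 0.21]
ee_rot: [0.689, 1.53, 1.25]
wrist_force: [0.1, 0.7, 0.4]
width: 0.0937
```

Request:
send_rows:
  increments:
    - [1, 0.02, -0.02, 0.01, 0]
    - [1, 0.039, -0.037, 0.022, 0]
    - [1, 0.039, -0.037, 0.022, 0]
    - [1, 0.039, -0.037, 0.022, 0]

```text
time: 2.6
tool_pos: [0.4284, 0.3409, 0.1696]
ee_rot: [0.784, 1.534, 1.342]
wrist_force: [0.2, -0.1, 0.1]
width: 0.0939
```

Run:
```python
from h import *
o,M,p=st()
print('to grasp',to((.429,.344,.049),M,p))
s=robot.snapshot('top');cv2.imwrite('pics/t1.png',cv2.resize(s['image'][130:290,60:300,::-1],None,fx=3,fy=3))
s=robot.snapshot('side');cv2.imwrite('pics/s1.png',cv2.resize(s['image'][60:240,100:340,::-1],None,fx=3,fy=3))
```

```text
t 2.6 tcp [0.4284 0.3409 0.1696] grasp [0.4283 0.3402 0.1886] toolx [ 0.0084  0.0362 -0.9993] jaw [-0.5299  0.8477  0.0262] z [0.848  0.5293 0.0263] q [ 0.5515  0.0689  1.4617  0.0264  1.5849 -1.5769] F [ 0.166  -0.1033  0.0703] w 0.09387914653686905
to grasp [ 0.1206 -0.0008 -0.001 ]
```

View pics/s1.png

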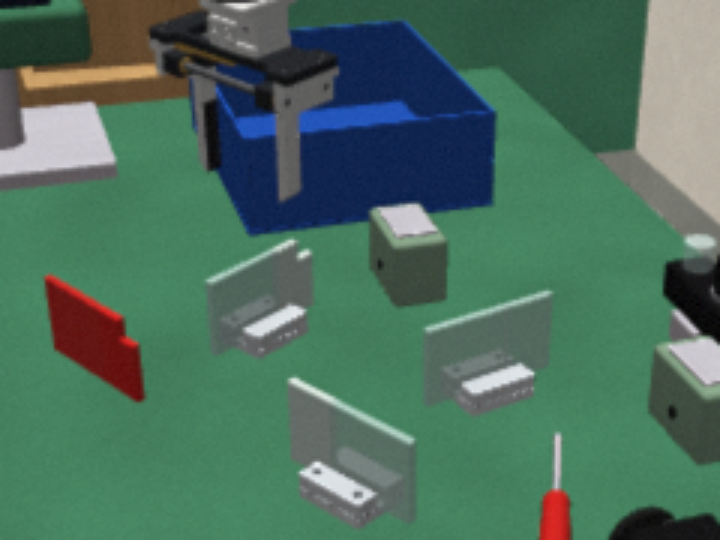

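View pics/t1.png

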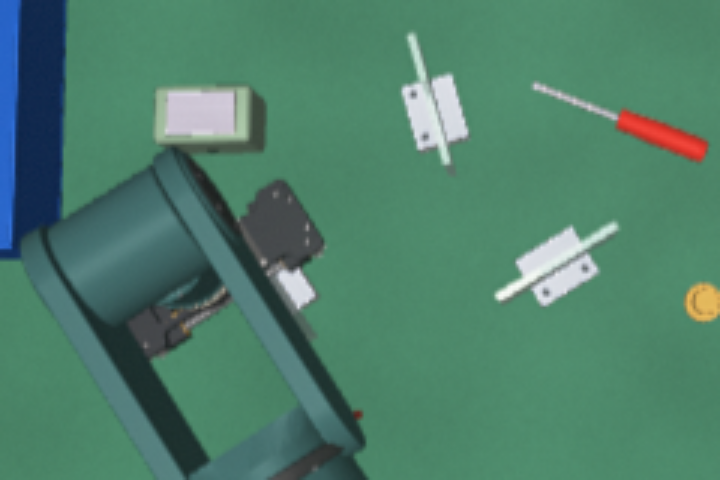

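The gripper hangs above the notched plate with its jaws across it: in the side crop the fingertips are at (210,165) and (290,197), and the plate is below around (258,275). Descending and closing.

Request:
send_rows:
  increments:
    - [1, 0.03, 0, 0, 0]
    - [1, 0.06, 0, -0.001, 0]
    - [1, 0.09, 0, -0.001, 0]
    - [1, 0.12, 0, -0.001, 0]
    - [1, 0.12, 0, -0.001, 0]

```text
time: 3.12
tool_pos: [0.4243, 0.3443, 0.045]
ee_rot: [0.979, 1.539, 1.541]
wrist_force: [-1.5, -0.5, -0.5]
width: 0.0939
```

Request:
send_rows:
  increments:
    - [-1, 0, 0, 0, 0]
    - [-1, 0, 0, 0, 0]
    - [-1, 0, 0, 0, 0]
    - [-1, 0, 0, 0, 0]
    - [-1, 0, 0, 0, 0]

```text
time: 3.53
tool_pos: [0.4294, 0.346, 0.0516]
ee_rot: [0.711, 1.531, 1.272]
wrist_force: [0.5, 0.5, 0.9]
width: 0.0639
```

Request:
send_rows:
  increments:
    - [-1, 0, 0, 0, 0]
    - [-1, 0, 0, 0, 0]
    - [-1, 0, 0, 0, 0]
    - [-1, 0, 0, 0, 0]
    - [-1, 0, 0, 0, 0]

```text
time: 3.95
tool_pos: [0.4283, 0.3452, 0.0492]
ee_rot: [0.786, 1.534, 1.346]
wrist_force: [-1.2, -0.1, -0.6]
width: 0.0304
```

Request:
send_rows:
  increments:
    - [-1, 0, 0, 0, 0]
    - [-1, 0, 0, 0, 0]
    - [-1, 0, 0, 0, 0]
    - [-1, 0, 0, 0, 0]
    - [-1, 0, 0, 0, 0]

```text
time: 4.37
tool_pos: [0.4298, 0.3426, 0.0489]
ee_rot: [0.648, 1.539, 1.209]
wrist_force: [3.4, -5.7, -1.1]
width: 0.0077
```

Request:
send_rows:
  increments:
    - [-1, 0, 0, 0, 0]
    - [-1, 0, 0, 0, 0]
    - [-1, 0, 0, 0, 0]

```text
time: 4.62
tool_pos: [0.4298, 0.3426, 0.049]
ee_rot: [0.655, 1.539, 1.216]
wrist_force: [3.4, -5.2, -1.0]
width: 0.0077
```

Run:
```python
from h import *
o,M,p=st()
```

```text
t 4.6167 tcp [0.4298 0.3426 0.049 ] grasp [0.4296 0.342  0.0679] toolx [ 0.0112  0.0302 -0.9995] jaw [-0.5316  0.8468  0.0196] z [0.8469 0.5311 0.0255] q [ 0.5572  0.1495  1.6196  0.0202  1.3471 -1.5782] F [ 3.3808 -5.1826 -1.0137] w 0.007734928968381084
```

Gripped: the opening is 7.7 mm, as expected for the 8 mm plate. Lifting straight out.

Request:
send_rows:
  increments:
    - [-1, -0.01, 0, 0, 0]
    - [-1, -0.03, 0, 0, 0]
    - [-1, -0.06, 0, 0, 0]
    - [-1, -0.1, 0, 0, 0]
    - [-1, -0.14, 0, 0, 0]

```text
time: 5.03
tool_pos: [0.4259, 0.3394, 0.1886]
ee_rot: [0.885, 1.537, 1.446]
wrist_force: [0.9, 0.8, -2.2]
width: 0.0082
```

Request:
send_rows:
  increments:
    - [-1, -0.04, 0, 0, 0.11]
    - [-1, -0.08, 0, 0, 0.22]
    - [-1, -0.12, 0, 0, 0.33]
    - [-1, -0.16, 0, 0, 0.44]
    - [-1, -0.2, 0, 0, 0.55]

```text
time: 5.45
tool_pos: [0.4249, 0.3328, 0.3904]
ee_rot: [1.364, 1.535, 1.368]
wrist_force: [1.0, -0.1, -2.5]
width: 0.0079
```

Run:
```python
from h import *
o,M,p=st()
print(to((.45,0.0,.40),M,p))
s=robot.snapshot('side');cv2.imwrite('pics/s2.png',cv2.resize(s['image'][0:240,60:360,::-1],None,fx=2.5,fy=2.5))
```

```text
t 5.45 tcp [0.4249 0.3328 0.3904] grasp [0.4247 0.3321 0.4093] toolx [ 0.0072  0.0351 -0.9994] jaw [-0.005   0.9994  0.0351] z [1.     0.0047 0.0074] q [ 0.5421  0.0827  1.0097  0.0294  2.0247 -1.0204] F [ 1.0458 -0.0622 -2.455 ] w 0.00787642716144263
[-0.0211 -0.3323  0.0236]
```

View pics/s2.png

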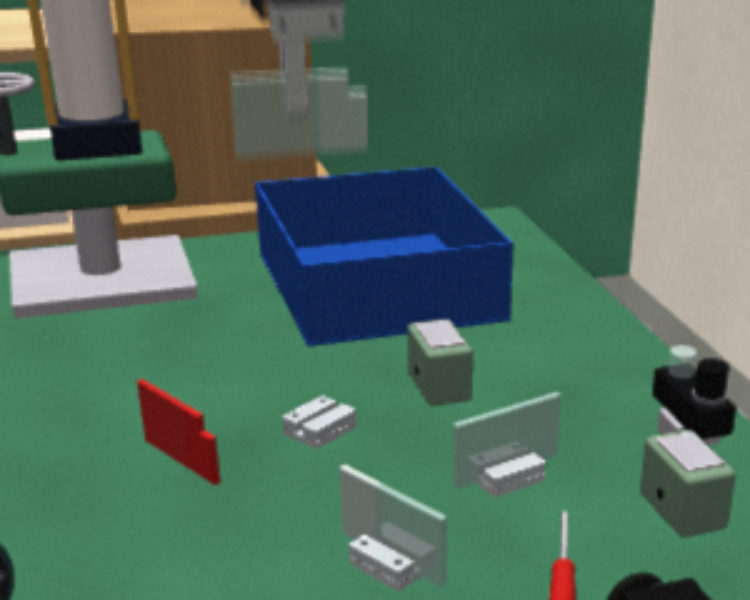

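The plate is in hand: in the side crop it spans about (230–365, 70–155), with its notch at the right end, and stand_a is empty at (320,420). Moving to azimuth 0 while turning the plate.

Request:
send_rows:
  increments:
    - [-1, 0, -0.034, 0, 0.11]
    - [-1, 0, -0.068, 0, 0.22]
    - [-1, 0, -0.102, 0, 0.33]
    - [-1, 0, -0.136, 0, 0.44]
    - [-1, 0, -0.17, 0, 0.55]

```text
time: 5.92
tool_pos: [0.4268, 0.1619, 0.3821]
ee_rot: [1.918, 1.535, 1.374]
wrist_force: [1.6, -0.6, -1.1]
width: 0.008
```

Request:
send_rows:
  increments:
    - [-1, 0, -0.028, 0.017, 0.11]
    - [-1, 0, -0.055, 0.034, 0.22]
    - [-1, 0, -0.083, 0.05, 0.33]
    - [-1, 0, -0.11, 0.067, 0.44]
    - [-1, 0, -0.137, 0.084, 0.55]

```text
time: 6.33
tool_pos: [0.4284, 0.0012, 0.3765]
ee_rot: [2.459, 1.534, 1.365]
wrist_force: [1.1, -0.2, -3.0]
width: 0.0079
```

Request:
send_rows:
  increments:
    - [-1, 0, 0, 0, 0.11]
    - [-1, 0, 0, 0, 0.22]
    - [-1, 0, 0, 0, 0.33]
    - [-1, 0, 0, 0, 0.45]
    - [-1, 0, 0, 0, 0.45]

```text
time: 6.75
tool_pos: [0.4287, 0.0025, 0.3765]
ee_rot: [2.92, 1.534, 1.379]
wrist_force: [0.3, 0.1, -2.4]
width: 0.008
```

Run:
```python
from h import *
o,M,p=st()
```

```text
t 6.75 tcp [0.4287 0.0025 0.3765] grasp [0.4286 0.0018 0.3955] toolx [ 0.007   0.036  -0.9993] jaw [0.9995 0.029  0.008 ] z [ 0.0293 -0.9989 -0.0358] q [-0.1569 -0.1569  1.2694  0.0408  2.0274 -0.168 ] F [ 0.3442  0.1462 -2.3655] w 0.007995814798790421
```

Request:
send_rows:
  increments:
    - [-1, -0.03, 0, -0.02, 0.014]
    - [-1, -0.06, 0, -0.04, 0.014]
    - [-1, -0.09, 0, -0.06, 0.014]
    - [-1, -0.13, 0, -0.07, 0.014]
    - [-1, -0.17, 0, -0.07, 0.014]

```text
time: 7.17
tool_pos: [0.4244, 0.0683, 0.5506]
ee_rot: [2.934, 1.534, 1.388]
wrist_force: [0.3, -0.4, -1.2]
width: 0.0079
```

Request:
send_rows:
  increments:
    - [-1, -0.04, 0, 0, 0]
    - [-1, -0.08, 0, 0, 0]
    - [-1, -0.12, 0, 0, 0]
    - [-1, -0.16, 0, 0, 0]
    - [-1, -0.2, 0, 0, 0]

```text
time: 7.58
tool_pos: [0.402, 0.0586, 0.6497]
ee_rot: [2.4, 1.52, 0.848]
wrist_force: [-0.6, -0.1, -0.8]
width: 0.0082
```

Run:
```python
from h import *
o,M,p=st()
```

```text
t 7.5833 tcp [0.402  0.0586 0.6497] grasp [0.4013 0.0578 0.6687] toolx [ 0.0339  0.0384 -0.9987] jaw [0.9992 0.0184 0.0346] z [ 0.0197 -0.9991 -0.0378] q [-0.0296  0.1777  0.2751  0.0843  2.6546  0.0266] F [-0.5701 -0.1184 -0.8265] w 0.008249849873812705
```

Request:
send_rows:
  increments:
    - [-1, -0.04, 0, 0, 0]
    - [-1, -0.08, 0, 0, 0]
    - [-1, -0.12, 0, 0, 0]
    - [-1, -0.16, 0, 0, 0]
    - [-1, -0.2, 0, 0, 0]

```text
time: 8.0
tool_pos: [0.383, 0.055, 0.6655]
ee_rot: [2.047, 1.485, 0.492]
wrist_force: [0.1, -0.4, -2.8]
width: 0.0079
```

Run:
```python
from h import *
o,M,p=st()
```

```text
t 8.0 tcp [0.383  0.055  0.6655] grasp [0.3816 0.0542 0.6845] toolx [ 0.0752  0.0403 -0.9963] jaw [0.997  0.0146 0.0759] z [ 0.0176 -0.9991 -0.0391] q [-0.0443  0.1384  0.2739  0.0933  2.654   0.0236] F [ 0.0603 -0.3535 -2.7909] w 0.007928190019354327
```

Request:
send_rows:
  increments:
    - [-1, 0.022, 0.035, 0, 0]
    - [-1, 0.044, 0.07, 0, 0]
    - [-1, 0.066, 0.105, 0, 0]
    - [-1, 0.088, 0.14, 0, 0]
    - [-1, 0.11, 0.175, 0, 0]

```text
time: 8.42
tool_pos: [0.5668, 0.0619, 0.5634]
ee_rot: [2.055, 1.486, 0.5]
wrist_force: [1.2, 0.2, 1.2]
width: 0.0075
```

Request:
send_rows:
  increments:
    - [-1, 0, 0.04, 0, 0]
    - [-1, 0, 0.08, 0, 0]
    - [-1, 0, 0.12, 0, 0]
    - [-1, 0, 0.16, 0, 0]
    - [-1, 0, 0.2, 0, 0]

```text
time: 8.83
tool_pos: [0.6501, 0.0596, 0.5058]
ee_rot: [1.962, 1.461, 0.407]
wrist_force: [-0.3, -0.0, -1.8]
width: 0.0077
```

Run:
```python
from h import *
o,M,p=st()
```

```text
t 8.8333 tcp [0.6501 0.0596 0.5058] grasp [0.6482 0.0587 0.5247] toolx [ 0.1009  0.0435 -0.9939] jaw [0.9947 0.0134 0.1015] z [ 0.0177 -0.999  -0.0419] q [-0.02    0.4669  0.274   0.061   2.2995  0.0074] F [-0.3405 -0.0348 -1.7505] w 0.007744244117391606
```

Request:
send_rows:
  increments:
    - [-1, 0.034, 0.024, 0, 0]
    - [-1, 0.068, 0.048, 0, 0]
    - [-1, 0.1, 0.07, 0, 0]
    - [-1, 0.135, 0.095, 0, 0]
    - [-1, 0.17, 0.12, 0, 0]

```text
time: 9.25
tool_pos: [0.7848, 0.0686, 0.3514]
ee_rot: [1.956, 1.459, 0.401]
wrist_force: [1.2, 0.7, -1.8]
width: 0.0082
```

Request:
send_rows:
  increments:
    - [-1, -0.024, 0.034, 0, 0]
    - [-1, -0.048, 0.068, 0, 0]
    - [-1, -0.07, 0.1, 0, 0]
    - [-1, -0.095, 0.135, 0, 0]
    - [-1, -0.12, 0.17, 0, 0]

```text
time: 9.67
tool_pos: [0.7905, 0.0609, 0.3717]
ee_rot: [1.876, 1.424, 0.321]
wrist_force: [0.2, -0.1, -1.7]
width: 0.0081
```

Run:
```python
from h import *
o,M,p=st()
```

```text
t 9.6667 tcp [0.7905 0.0609 0.3717] grasp [0.7878 0.06   0.3905] toolx [ 0.1391  0.0462 -0.9892] jaw [0.9901 0.0118 0.1398] z [ 0.0181 -0.9989 -0.0441] q [-0.016   0.6669  0.2738  0.0549  2.0613 -0.0018] F [ 0.2267 -0.1065 -1.6943] w 0.008116366286474398
```

Request:
send_rows:
  increments:
    - [-1, -0.15, 0.3, 0, 0]
    - [-1, -0.15, 0.3, 0, 0]
    - [-1, -0.15, 0.3, 0, 0]
    - [-1, -0.15, 0.3, 0, 0]
    - [-1, -0.15, 0.3, 0, 0]

```text
time: 10.08
tool_pos: [0.8059, 0.0527, 0.3671]
ee_rot: [1.837, 1.394, 0.28]
wrist_force: [0.0, -0.4, -2.8]
width: 0.0079
```

Run:
```python
from h import *
o,M,p=st()
```

```text
t 10.0833 tcp [0.8059 0.0527 0.3671] grasp [0.8027 0.0518 0.3858] toolx [ 0.1686  0.0486 -0.9845] jaw [0.9855 0.0098 0.1692] z [ 0.0179 -0.9988 -0.0462] q [-0.028   0.6749  0.2744  0.0593  2.0234 -0.0115] F [ 0.0395 -0.4441 -2.8438] w 0.007888863791024976
```

Request:
send_rows:
  increments:
    - [-1, -0.023, 0.035, 0, 0]
    - [-1, -0.046, 0.07, 0, 0]
    - [-1, -0.07, 0.105, 0, 0]
    - [-1, -0.095, 0.14, 0, 0]
    - [-1, -0.12, 0.175, 0, 0]

```text
time: 10.5
tool_pos: [0.8067, 0.0467, 0.3846]
ee_rot: [1.802, 1.36, 0.245]
wrist_force: [0.3, 0.5, -2.2]
width: 0.0079
```

Request:
send_rows:
  increments:
    - [-1, -0.3, 0.45, 0, 0]
    - [-1, -0.3, 0.45, 0, 0]
    - [-1, -0.3, 0.45, 0, 0]
    - [-1, -0.3, 0.45, 0, 0]
    - [-1, -0.3, 0.45, 0, 0]

```text
time: 10.92
tool_pos: [0.8037, 0.0386, 0.4064]
ee_rot: [1.776, 1.325, 0.218]
wrist_force: [-0.3, 0.8, -2.0]
width: 0.0076
```

Run:
```python
from h import *
o,M,p=st()
```

```text
t 10.9167 tcp [0.8037 0.0386 0.4064] grasp [0.7992 0.0376 0.4248] toolx [ 0.2372  0.0524 -0.97  ] jaw [0.9713 0.0064 0.2378] z [ 0.0186 -0.9986 -0.0494] q [-0.0505  0.6282  0.2745  0.0708  2.001  -0.026 ] F [-0.3316  0.8238 -2.0046] w 0.007636645117009647
```

Request:
send_rows:
  increments:
    - [-1, -0.02, 0.036, -0.005, 0]
    - [-1, -0.04, 0.072, -0.01, 0]
    - [-1, -0.06, 0.108, -0.015, 0]
    - [-1, -0.08, 0.144, -0.02, 0]
    - [-1, -0.1, 0.18, -0.025, 0]

```text
time: 11.33
tool_pos: [0.8086, 0.0489, 0.417]
ee_rot: [1.758, 1.291, 0.2]
wrist_force: [0.7, 0.0, -1.7]
width: 0.0084
```

Request:
send_rows:
  increments:
    - [-1, -0.02, 0.036, -0.005, 0]
    - [-1, -0.04, 0.072, -0.01, 0]
    - [-1, -0.06, 0.108, -0.015, 0]
    - [-1, -0.08, 0.144, -0.02, 0]
    - [-1, -0.1, 0.18, -0.025, 0]

```text
time: 11.75
tool_pos: [0.8113, 0.0569, 0.4315]
ee_rot: [1.744, 1.255, 0.185]
wrist_force: [-0.2, 0.4, -1.9]
width: 0.0079
```

Request:
send_rows:
  increments:
    - [-1, -0.02, 0.036, -0.003, 0]
    - [-1, -0.04, 0.072, -0.006, 0]
    - [-1, -0.06, 0.108, -0.01, 0]
    - [-1, -0.08, 0.144, -0.012, 0]
    - [-1, -0.1, 0.18, -0.015, 0]

```text
time: 12.17
tool_pos: [0.8126, 0.0584, 0.4476]
ee_rot: [1.734, 1.219, 0.174]
wrist_force: [0.6, -0.6, -2.6]
width: 0.0081
```

Run:
```python
from h import *
o,M,p=st()
```

```text
t 12.1667 tcp [0.8126 0.0584 0.4476] grasp [0.8062 0.0573 0.4654] toolx [ 0.3392  0.0595 -0.9388] jaw [0.9405 0.0004 0.3398] z [ 0.0206 -0.9982 -0.0558] q [-0.0275  0.5851  0.2747  0.0737  1.9358  0.    ] F [ 0.5783 -0.5761 -2.5959] w 0.008142625205531355
```

Request:
send_rows:
  increments:
    - [-1, -0.02, 0.036, -0.003, 0]
    - [-1, -0.04, 0.072, -0.006, 0]
    - [-1, -0.06, 0.108, -0.01, 0]
    - [-1, -0.08, 0.144, -0.012, 0]
    - [-1, -0.1, 0.18, -0.015, 0]

```text
time: 12.58
tool_pos: [0.8124, 0.0597, 0.4653]
ee_rot: [1.725, 1.183, 0.165]
wrist_force: [-0.8, -0.1, -2.0]
width: 0.0078
```

Request:
send_rows:
  increments:
    - [-1, -0.02, 0.036, -0.003, 0]
    - [-1, -0.04, 0.072, -0.006, 0]
    - [-1, -0.06, 0.108, -0.01, 0]
    - [-1, -0.08, 0.144, -0.012, 0]
    - [-1, -0.1, 0.18, -0.015, 0]

```text
time: 13.0
tool_pos: [0.8104, 0.0606, 0.4848]
ee_rot: [1.718, 1.147, 0.157]
wrist_force: [-0.5, -0.2, -2.1]
width: 0.0079
```

Request:
send_rows:
  increments:
    - [-1, -0.018, 0.037, -0.003, 0]
    - [-1, -0.036, 0.074, -0.006, 0]
    - [-1, -0.054, 0.11, -0.01, 0]
    - [-1, -0.072, 0.148, -0.012, 0]
    - [-1, -0.09, 0.185, -0.015, 0]

```text
time: 13.42
tool_pos: [0.8114, 0.0614, 0.5009]
ee_rot: [1.713, 1.11, 0.151]
wrist_force: [0.6, 0.8, -2.5]
width: 0.0079
```

Request:
send_rows:
  increments:
    - [-1, -0.018, 0.037, -0.003, 0]
    - [-1, -0.036, 0.074, -0.006, 0]
    - [-1, -0.054, 0.11, -0.01, 0]
    - [-1, -0.072, 0.148, -0.012, 0]
    - [-1, -0.09, 0.185, -0.015, 0]

```text
time: 13.83
tool_pos: [0.8104, 0.0619, 0.5193]
ee_rot: [1.708, 1.073, 0.146]
wrist_force: [-0.7, 0.4, -2.4]
width: 0.0077
```

Request:
send_rows:
  increments:
    - [-1, -0.018, 0.037, -0.003, 0]
    - [-1, -0.036, 0.074, -0.006, 0]
    - [-1, -0.054, 0.11, -0.01, 0]
    - [-1, -0.072, 0.148, -0.012, 0]
    - [-1, -0.09, 0.185, -0.015, 0]

```text
time: 14.25
tool_pos: [0.8075, 0.062, 0.5391]
ee_rot: [1.704, 1.036, 0.141]
wrist_force: [0.2, -1.0, -2.3]
width: 0.0078
```

Run:
```python
from h import *
o,M,p=st()
```

```text
t 14.25 tcp [0.8075 0.062  0.5391] grasp [0.7979 0.0606 0.5554] toolx [ 0.505   0.0718 -0.8601] jaw [ 0.8627 -0.0115  0.5056] z [ 0.0264 -0.9974 -0.0677] q [-0.0314  0.4885  0.2747  0.0912  1.8486  0.0094] F [ 0.1636 -0.991  -2.318 ] w 0.00782655093588842
```

Request:
send_rows:
  increments:
    - [-1, -0.015, 0.038, -0.003, 0]
    - [-1, -0.03, 0.076, -0.006, 0]
    - [-1, -0.045, 0.114, -0.01, 0]
    - [-1, -0.06, 0.152, -0.012, 0]
    - [-1, -0.075, 0.19, -0.015, 0]

```text
time: 14.67
tool_pos: [0.8099, 0.0623, 0.5537]
ee_rot: [1.701, 0.999, 0.137]
wrist_force: [-0.1, -0.4, -2.6]
width: 0.0076
```

Request:
send_rows:
  increments:
    - [-1, -0.015, 0.038, -0.003, 0]
    - [-1, -0.03, 0.076, -0.006, 0]
    - [-1, -0.045, 0.114, -0.01, 0]
    - [-1, -0.06, 0.152, -0.012, 0]
    - [-1, -0.075, 0.19, -0.015, 0]

```text
time: 15.08
tool_pos: [0.8096, 0.0624, 0.5712]
ee_rot: [1.698, 0.96, 0.134]
wrist_force: [-0.6, -0.5, -1.6]
width: 0.0082
```

Request:
send_rows:
  increments:
    - [-1, -0.015, 0.038, -0.003, 0]
    - [-1, -0.03, 0.076, -0.006, 0]
    - [-1, -0.045, 0.114, -0.01, 0]
    - [-1, -0.06, 0.152, -0.012, 0]
    - [-1, -0.075, 0.19, -0.015, 0]

```text
time: 15.5
tool_pos: [0.8073, 0.0621, 0.5902]
ee_rot: [1.695, 0.922, 0.131]
wrist_force: [-0.8, -0.4, -2.0]
width: 0.0079
```

Request:
send_rows:
  increments:
    - [-1, -0.015, 0.038, -0.003, 0]
    - [-1, -0.03, 0.076, -0.006, 0]
    - [-1, -0.045, 0.114, -0.01, 0]
    - [-1, -0.06, 0.152, -0.012, 0]
    - [-1, -0.075, 0.19, -0.015, 0]

```text
time: 15.92
tool_pos: [0.8028, 0.0615, 0.6107]
ee_rot: [1.693, 0.884, 0.128]
wrist_force: [0.2, 0.5, -2.3]
width: 0.0079
```

Request:
send_rows:
  increments:
    - [-1, -0.015, 0.038, -0.003, 0]
    - [-1, -0.03, 0.076, -0.006, 0]
    - [-1, -0.045, 0.114, -0.01, 0]
    - [-1, -0.06, 0.152, -0.012, 0]
    - [-1, -0.075, 0.19, -0.015, 0]

```text
time: 16.33
tool_pos: [0.7964, 0.0607, 0.6324]
ee_rot: [1.691, 0.846, 0.125]
wrist_force: [0.4, -0.6, -2.1]
width: 0.0081
```

Run:
```python
from h import *
o,M,p=st()
for n in('side','top'):
    s=robot.snapshot(n);cv2.imwrite(f'pics/{n}3.png',s['image'][:,:,::-1])
```

```text
t 16.3333 tcp [0.7964 0.0607 0.6324] grasp [0.7839 0.0591 0.6466] toolx [ 0.6576  0.0827 -0.7488] jaw [ 0.7525 -0.0262  0.658 ] z [ 0.0348 -0.9962 -0.0795] q [-0.0441  0.3975  0.2747  0.1137  1.7508  0.0134] F [ 0.4325 -0.5628 -2.0506] w 0.00807473407139852
```

View pics/side3.png

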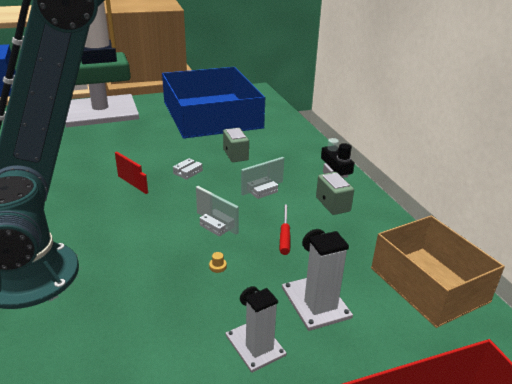

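View pics/top3.png

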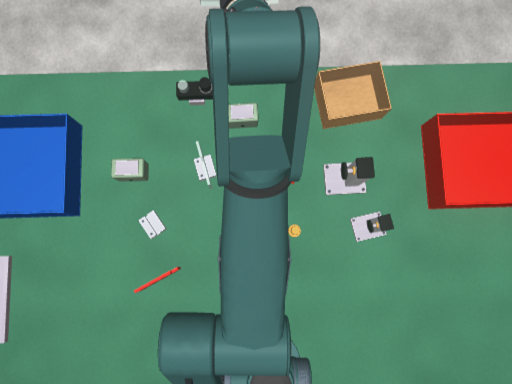

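The tilt is now about 41°: the jaw axis z component is 0.66, so the label is about 49° from straight up. The side view shows stand_a empty at (188,167) and the bystanders in place; the arm is straight up and the plate is out of both views. Next is the transfer to a point about 40 mm in front of the pad.

Run:
```python
from h import *
o,M,p=st()
FE=lambda p:p-.001*M[:,0]+.078*M[:,2]
print(FE(p)); t=np.array([.567,-.195,.142])
print('full',M.T@(t-FE(p)), 'first via +.12z',M.T@(t+[0,0.03,.12]-FE(p)), 'then',M.T@np.array([0,-.03,-.12]))
```

```text
t 16.4333 tcp [0.7963 0.0607 0.6328] grasp [0.7838 0.0591 0.6471] toolx [ 0.6582  0.0827 -0.7483] jaw [ 0.752  -0.0262  0.6586] z [ 0.0348 -0.9962 -0.0794] q [-0.0441  0.3973  0.2743  0.1137  1.7507  0.0134] F [-0.3987  0.0576 -2.1703] w 0.007873315064975562
[ 0.7983 -0.0171  0.6274]
full [ 0.1963 -0.489   0.2077] first via +.12z [ 0.1089 -0.4108  0.1683] then [ 0.0873 -0.0782  0.0394]
```

Request:
send_rows:
  increments:
    - [-1, 0.009, -0.034, 0.014, 0]
    - [-1, 0.018, -0.068, 0.028, 0]
    - [-1, 0.027, -0.102, 0.042, 0]
    - [-1, 0.036, -0.136, 0.056, 0]
    - [-1, 0.045, -0.17, 0.07, 0]

```text
time: 16.85
tool_pos: [0.702, 0.0006, 0.4825]
ee_rot: [1.691, 0.847, 0.125]
wrist_force: [0.4, -0.7, -1.9]
width: 0.0077
```

Request:
send_rows:
  increments:
    - [-1, 0.009, -0.034, 0.014, 0]
    - [-1, 0.018, -0.068, 0.028, 0]
    - [-1, 0.027, -0.102, 0.042, 0]
    - [-1, 0.036, -0.136, 0.056, 0]
    - [-1, 0.045, -0.17, 0.07, 0]

```text
time: 17.27
tool_pos: [0.606, -0.0611, 0.3318]
ee_rot: [1.69, 0.847, 0.124]
wrist_force: [-0.2, 0.2, -1.1]
width: 0.0078
```

Request:
send_rows:
  increments:
    - [-1, 0.009, -0.034, 0.014, 0]
    - [-1, 0.018, -0.068, 0.028, 0]
    - [-1, 0.019, -0.071, 0.028, 0]
    - [-1, 0.019, -0.071, 0.028, 0]

```text
time: 17.6
tool_pos: [0.5654, -0.0853, 0.2661]
ee_rot: [1.697, 0.852, 0.127]
wrist_force: [0.0, 0.6, -2.8]
width: 0.0077
```

Run:
```python
from h import *
o,M,p=st()
FE=lambda p:p-.001*M[:,0]+.078*M[:,2]
print(FE(p)); t=np.array([.567,-.195,.142])
print('full',M.T@(t-FE(p)))
for n in('side','top'):
    s=robot.snapshot(n);cv2.imwrite(f'pics/{n}4.png',s['image'][:,:,::-1])
```

```text
t 17.6 tcp [ 0.5654 -0.0853  0.2661] grasp [ 0.553  -0.0869  0.2804] toolx [ 0.6531  0.0834 -0.7527] jaw [ 0.7566 -0.0301  0.6532] z [ 0.0319 -0.9961 -0.0827] q [-0.4881 -0.3576  1.8144  0.4391  1.1056 -0.5704] F [ 0.0381  0.6136 -2.8286] w 0.0077268274229083085
[ 0.5672 -0.1631  0.2604]
full [ 0.0863 -0.0766  0.0416]
```

View pics/side4.png

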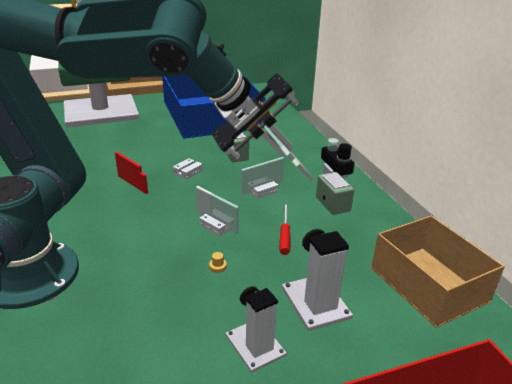

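View pics/top4.png

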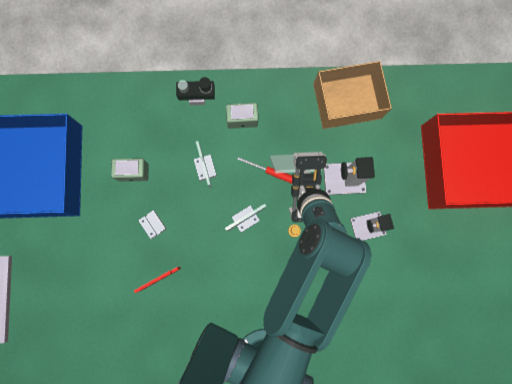

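The plate is held tilted in front of the station: its edge runs (265,125)–(310,178) in the side view, and its clear end shows at (285,162) in the top view. Zooming in to check the in-hand pose.

Run:
```python
from h import *
o,M,p=st()
a=cv2.imread('pics/side4.png');b=cv2.imread('pics/top4.png')
g=p-.019*M[:,0]
def P(x,y,z): return g+(x+.008)*M[:,2]+y*M[:,1]-(z-.058)*M[:,0]
for im,n in((a,'side'),(b,'top')):
    for q in((-.07,0,0),(-.07,0,.08),(.07,0,0),(.07,0,.06)): print(n,q,proj(n,P(*q)).round(1),P(*q))
cv2.imwrite('pics/z5.png',cv2.resize(a[90:220,230:360],None,fx=4.5,fy=4.5,interpolation=2))
cv2.imwrite('pics/z6.png',cv2.resize(b[130:230,250:390],None,fx=5,fy=5,interpolation=2))
```

```text
t 17.7 tcp [ 0.569  -0.0856  0.2742] grasp [ 0.5565 -0.0872  0.2883] toolx [ 0.6614  0.0811 -0.7456] jaw [ 0.7492 -0.0257  0.6618] z [ 0.0345 -0.9964 -0.0777] q [-0.4859 -0.3574  1.8032  0.4402  1.1043 -0.5704] F [ 1.4015  0.0914 -0.7127] w 0.007795969981720373
side (-0.07, 0, 0) [287.3 142.1] [ 0.5927 -0.0207  0.2499]
side (-0.07, 0, 0.08) [267.3 121.4] [ 0.5398 -0.0272  0.3096]
side (0.07, 0, 0) [315.7 175.5] [ 0.5975 -0.1602  0.239 ]
side (0.07, 0, 0.06) [300.4 159.9] [ 0.5578 -0.165   0.2838]
top (-0.07, 0, 0) [271.5 155.5] [ 0.5927 -0.0207  0.2499]
top (-0.07, 0, 0.08) [276.4 170.6] [ 0.5398 -0.0272  0.3096]
top (0.07, 0, 0) [322.8 153.4] [ 0.5975 -0.1602  0.239 ]
top (0.07, 0, 0.06) [328.7 164.2] [ 0.5578 -0.165   0.2838]
```

View pics/z5.png

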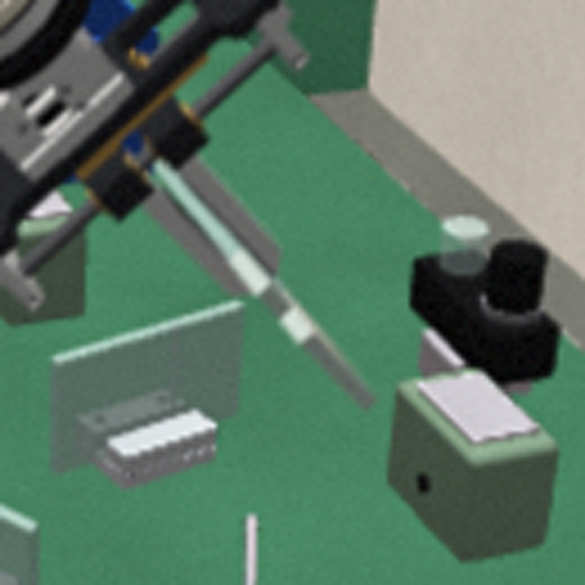

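View pics/z6.png

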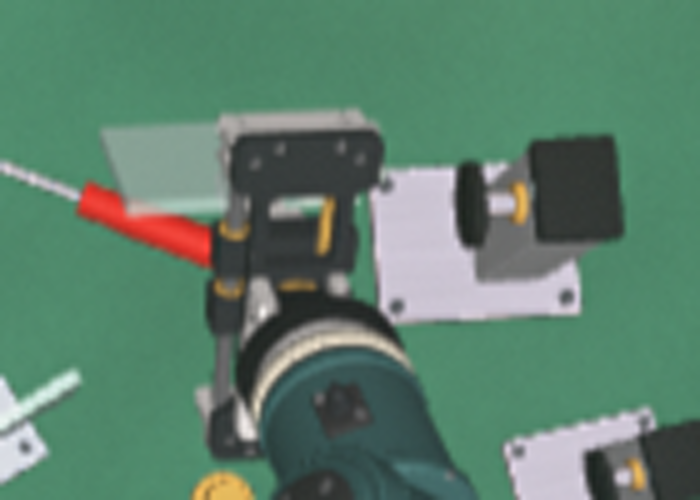

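The prediction matches the picture to within about 1 px once the arm's overshoot is included (side view, lower frosted corner near (312,180)). Going down to the pre-contact pose and letting it settle.

Run:
```python
from h import *
o,M,p=st()
FE=p-.001*M[:,0]+.078*M[:,2]
t=np.array([.567,-.195,.142]); print(FE,'full',M.T@(t-FE))
```

```text
t 17.7 tcp [ 0.569  -0.0856  0.2742] grasp [ 0.5565 -0.0872  0.2883] toolx [ 0.6614  0.0811 -0.7456] jaw [ 0.7492 -0.0257  0.6618] z [ 0.0345 -0.9964 -0.0777] q [-0.4859 -0.3574  1.8032  0.4402  1.1043 -0.5704] F [ 1.4015  0.0914 -0.7127] w 0.007795969981720373
[ 0.5711 -0.1634  0.2689] full [ 0.0893 -0.0862  0.0412]
```

Request:
send_rows:
  increments:
    - [-1, 0.022, -0.021, 0.01, 0]
    - [-1, 0.045, -0.042, 0.02, 0]
    - [-1, 0.068, -0.063, 0.03, 0]
    - [-1, 0.088, -0.082, 0.041, 0]
    - [-1, 0.088, -0.082, 0.041, 0]

```text
time: 18.12
tool_pos: [0.5643, -0.1164, 0.1434]
ee_rot: [1.696, 0.853, 0.129]
wrist_force: [-0.7, 1.0, -4.2]
width: 0.0083
```

Request:
send_rows:
  increments:
    - [-1, 0, 0, 0, 0]
    - [-1, 0, 0, 0, 0]
    - [-1, 0, 0, 0, 0]

```text
time: 18.37
tool_pos: [0.5676, -0.1173, 0.1529]
ee_rot: [1.685, 0.84, 0.121]
wrist_force: [0.7, -0.3, -2.2]
width: 0.008
```

Run:
```python
from h import *
o,M,p=st()
FE=p-.001*M[:,0]+.078*M[:,2]
print(FE,M.T@(np.array([.567,-.237,.14])-FE))
for n in('side','top'):
    s=robot.snapshot(n);cv2.imwrite(f'pics/{n}5.png',s['image'][:,:,::-1])
a=cv2.imread('pics/side5.png');b=cv2.imread('pics/top5.png')
cv2.imwrite('pics/z7.png',cv2.resize(a[150:310,230:390],None,fx=3.7,fy=3.7,interpolation=2))
cv2.imwrite('pics/z8.png',cv2.resize(b[130:230,270:390],None,fx=5,fy=5,interpolation=2))
o,M,p=st()
```

```text
t 18.3667 tcp [ 0.5676 -0.1173  0.1529] grasp [ 0.5551 -0.1188  0.167 ] toolx [ 0.6625  0.0805 -0.7447] jaw [ 0.7482 -0.0233  0.663 ] z [ 0.036  -0.9965 -0.0757] q [-0.5648 -0.2682  1.9833  0.5677  0.9043 -0.8092] F [ 0.6874 -0.3219 -2.2369] w 0.00796010891394074
[ 0.5698 -0.1951  0.1477] [ 0.0005 -0.0062  0.0423]
t 18.4667 tcp [ 0.5667 -0.1169  0.1514] grasp [ 0.5542 -0.1185  0.1656] toolx [ 0.6611  0.0811 -0.7459] jaw [ 0.7495 -0.0237  0.6616] z [ 0.036  -0.9964 -0.0765] q [-0.5652 -0.2683  1.9855  0.5675  0.9044 -0.8097] F [ 0.2155  1.2892 -1.1551] w 0.007837579823202205
```

View pics/z7.png

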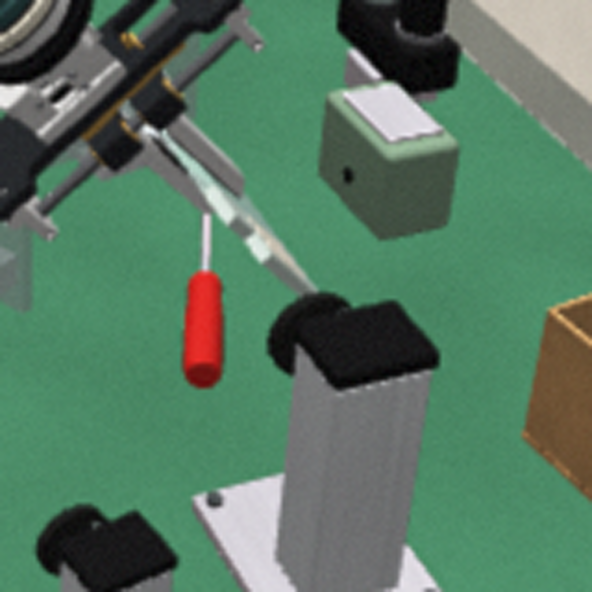

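View pics/z8.png

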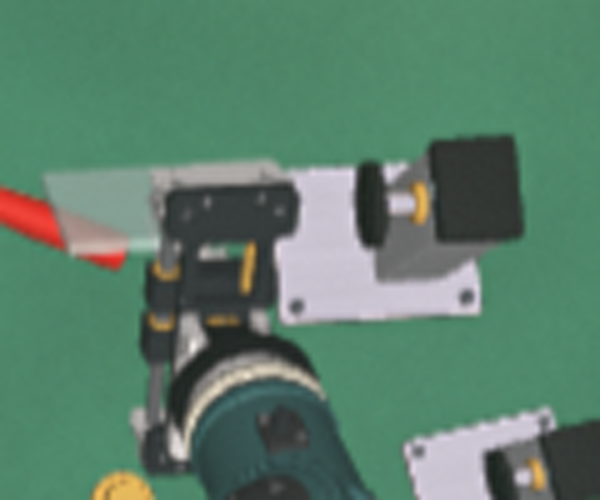

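Run:
```python
from h import *
o,M,p=st()
g=p-.019*M[:,0]
def P(x,y,z): return g+(x+.008)*M[:,2]+y*M[:,1]-(z-.058)*M[:,0]
for n in ('side','top'):
    for q in((-.07,0,0),(-.07,0,.08),(.07,0,0),(.07,0,.06),(.05,0,.06),(.05,0,.08)): print(n,q,proj(n,P(*q)).round(1),P(*q))
a=cv2.imread('pics/side5.png');b=cv2.imread('pics/top5.png')
cv2.imwrite('pics/z9.png',cv2.resize(a[180:245,260:330],None,fx=8,fy=8,interpolation=2))
cv2.imwrite('pics/z10.png',cv2.resize(b[150:190,270:350],None,fx=9,fy=9,interpolation=2))
```

```text
t 18.4667 tcp [ 0.5667 -0.1169  0.1514] grasp [ 0.5542 -0.1185  0.1656] toolx [ 0.6611  0.0811 -0.7459] jaw [ 0.7495 -0.0237  0.6616] z [ 0.036  -0.9964 -0.0765] q [-0.5652 -0.2683  1.9855  0.5675  0.9044 -0.8097] F [ 0.2155  1.2892 -1.1551] w 0.007837579823202205
side (-0.07, 0, 0) [288.4 195.3] [ 0.5903 -0.052   0.1271]
side (-0.07, 0, 0.08) [269.3 178. ] [ 0.5374 -0.0585  0.1868]
side (0.07, 0, 0) [315.9 232.8] [ 0.5953 -0.1915  0.1164]
side (0.07, 0, 0.06) [301.3 220.1] [ 0.5557 -0.1964  0.1611]
side (0.05, 0, 0.06) [297.1 214.2] [ 0.5549 -0.1764  0.1627]
side (0.05, 0, 0.08) [292.  209.8] [ 0.5417 -0.1781  0.1776]
top (-0.07, 0, 0) [279.5 165.6] [ 0.5903 -0.052   0.1271]
top (-0.07, 0, 0.08) [284.3 179.7] [ 0.5374 -0.0585  0.1868]
top (0.07, 0, 0) [325.8 163.5] [ 0.5953 -0.1915  0.1164]
top (0.07, 0, 0.06) [331.2 173.6] [ 0.5557 -0.1964  0.1611]
top (0.05, 0, 0.06) [324.4 174. ] [ 0.5549 -0.1764  0.1627]
top (0.05, 0, 0.08) [326.2 177.6] [ 0.5417 -0.1781  0.1776]
```

View pics/z9.png

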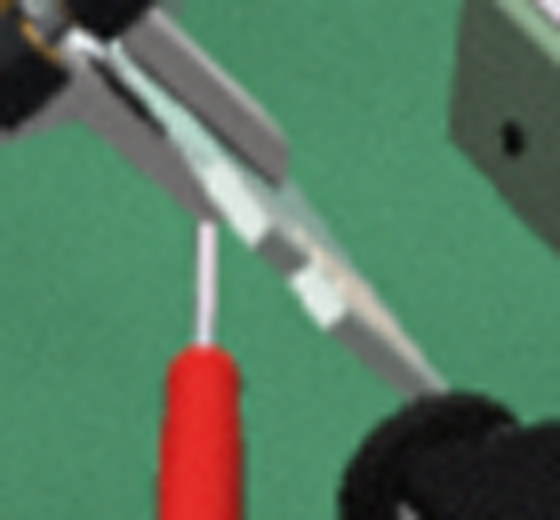

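View pics/z10.png

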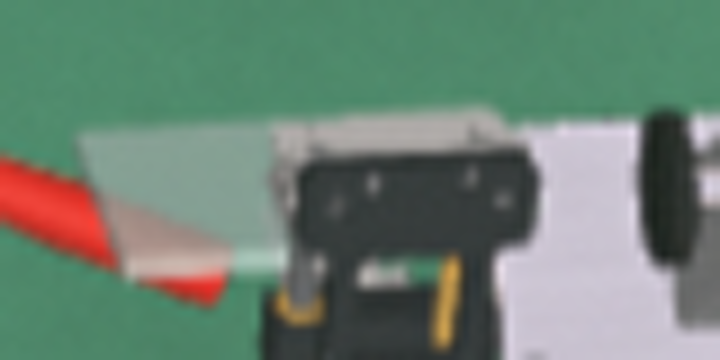

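Prediction and images agree to about 1 px in both views (top: free end corner at (278.7,164.8) against a predicted (279.5,165.6)). Approaching slowly.

Request:
send_rows:
  increments:
    - [-1, 0, -0.002, 0.012, 0]
    - [-1, 0, -0.004, 0.022, 0]
    - [-1, 0, -0.005, 0.03, 0]
    - [-1, 0, -0.005, 0.036, 0]
    - [-1, 0, -0.005, 0.036, 0]

```text
time: 18.88
tool_pos: [0.5629, -0.1537, 0.1423]
ee_rot: [1.689, 0.846, 0.122]
wrist_force: [-0.5, 0.2, -2.5]
width: 0.0075
```

Request:
send_rows:
  increments:
    - [-1, 0, 0, 0, 0]
    - [-1, 0, 0, 0, 0]
    - [-1, 0, 0, 0, 0]

```text
time: 19.13
tool_pos: [0.5626, -0.152, 0.1416]
ee_rot: [1.691, 0.846, 0.126]
wrist_force: [-0.1, 0.3, -2.0]
width: 0.0077
```

Run:
```python
from h import *
o,M,p=st()
FE=p-.001*M[:,0]+.078*M[:,2]
print(FE,M.T@(np.array([.567,-.245,.14])-FE))
```

```text
t 19.1333 tcp [ 0.5626 -0.152   0.1416] grasp [ 0.5501 -0.1536  0.1558] toolx [ 0.6575  0.0831 -0.7489] jaw [ 0.7527 -0.0259  0.6579] z [ 0.0352 -0.9962 -0.0796] q [-0.6496 -0.2263  1.9717  0.6159  0.932  -0.912 ] F [-0.0836  0.2972 -2.0222] w 0.007651301231794121
[ 0.5647 -0.2298  0.1361] [-0.0026  0.0047  0.0149]
```

Request:
send_rows:
  increments:
    - [-1, -0.001, 0.001, 0.002, 0]
    - [-1, -0.002, 0.002, 0.004, 0]
    - [-1, -0.002, 0.003, 0.006, 0]
    - [-1, -0.002, 0.004, 0.008, 0]
    - [-1, -0.002, 0.004, 0.008, 0]

```text
time: 19.55
tool_pos: [0.5646, -0.1607, 0.145]
ee_rot: [1.692, 0.847, 0.126]
wrist_force: [0.2, 1.3, -1.1]
width: 0.0078
```

Run:
```python
from h import *
for n in('side','top'):
    s=robot.snapshot(n);cv2.imwrite(f'pics/{n}6.png',s['image'][:,:,::-1])
o,M,p=st()
FE=p-.001*M[:,0]+.078*M[:,2]
print(FE,M.T@(np.array([.567,-.245,.14])-FE))
a=cv2.imread('pics/side6.png');b=cv2.imread('pics/top6.png')
cv2.imwrite('pics/z11.png',cv2.resize(np.hstack([b[150:195,310:380],cv2.imread('pics/top5.png')[150:195,310:380]]),None,fx=5.5,fy=5.5,interpolation=2))
cv2.imwrite('pics/z12.png',cv2.resize(a[180:260,270:360],None,fx=7,fy=7,interpolation=2))
```

```text
t 19.65 tcp [ 0.5646 -0.1605  0.145 ] grasp [ 0.5521 -0.1621  0.1592] toolx [ 0.6574  0.0832 -0.7489] jaw [ 0.7527 -0.0264  0.6578] z [ 0.035  -0.9962 -0.08  ] q [-0.6643 -0.2147  1.9553  0.6201  0.9445 -0.9228] F [-0.6951  0.7943 -1.8263] w 0.0075438542598467275
[ 0.5666 -0.2383  0.1395] [-0.0007  0.0008  0.0067]
```

View pics/z11.png

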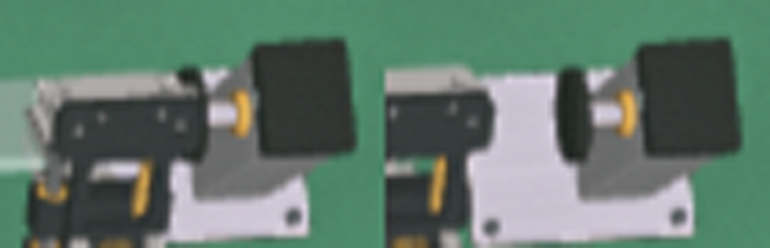

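View pics/z12.png

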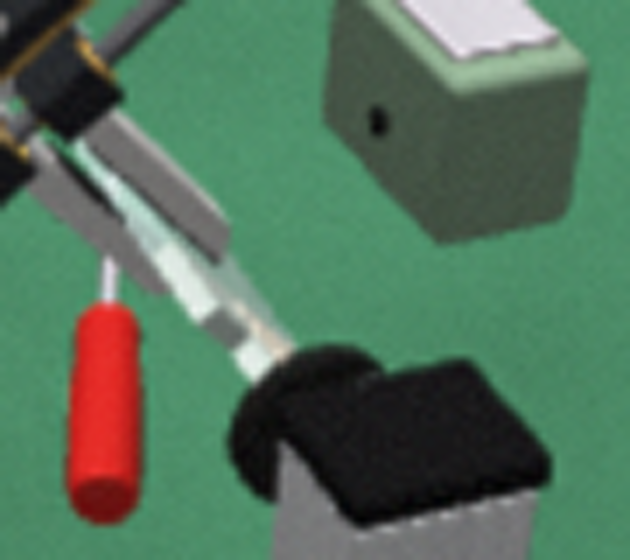

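The plate is about at first contact; the pad's rear edge has not shifted from its rest column. Pressing in slowly by about 8 mm.

Request:
send_rows:
  increments:
    - [-1, 0, 0, 0.001, 0]
    - [-1, 0, 0, 0.002, 0]
    - [-1, 0, 0, 0.003, 0]
    - [-1, 0, 0, 0.004, 0]
    - [-1, 0, 0, 0.005, 0]

```text
time: 20.07
tool_pos: [0.5647, -0.1654, 0.1446]
ee_rot: [1.692, 0.846, 0.126]
wrist_force: [0.0, 2.6, -1.2]
width: 0.0077
```

Request:
send_rows:
  increments:
    - [-1, 0, 0, 0.001, 0]
    - [-1, 0, 0, 0.002, 0]
    - [-1, -0.001, 0, 0.003, 0]
    - [-1, -0.001, 0, 0.003, 0]
    - [-1, -0.001, 0, 0.003, 0]

```text
time: 20.48
tool_pos: [0.5639, -0.1684, 0.1447]
ee_rot: [1.692, 0.847, 0.126]
wrist_force: [1.4, 3.4, -1.9]
width: 0.0078
```

Run:
```python
from h import *
T=[]
for n in('side','top'):
    s=robot.snapshot(n);cv2.imwrite(f'pics/{n}7.png',s['image'][:,:,::-1])
o,M,p=st()
FE=p-.001*M[:,0]+.078*M[:,2]
print(FE,M.T@(np.array([.567,-.245,.14])-FE))
# pad right rim / rod: rows through rod, compare profiles
for k in (0,5,6,7):
    g=cv2.cvtColor(cv2.imread(f'pics/top{k}.png'),cv2.COLOR_BGR2GRAY); print(k); print(g[168:174,338:362])
a=cv2.imread('pics/side7.png');b=cv2.imread('pics/top7.png')
cv2.imwrite('pics/z13.png',cv2.resize(np.hstack([b[150:195,310:380],cv2.imread('pics/top5.png')[150:195,310:380]]),None,fx=5.5,fy=5.5,interpolation=2))
cv2.imwrite('pics/z14.png',cv2.resize(a[180:260,270:360],None,fx=7,fy=7,interpolation=2))
```

```text
t 20.5833 tcp [ 0.5639 -0.1684  0.1447] grasp [ 0.5515 -0.17    0.1589] toolx [ 0.6569  0.0833 -0.7493] jaw [ 0.7531 -0.0264  0.6573] z [ 0.035  -0.9962 -0.0801] q [-0.6812 -0.2055  1.9482  0.6272  0.9529 -0.9406] F [ 0.0463  2.4792 -2.2592] w 0.007659069824660253
[ 0.566  -0.2462  0.1392] [ 0.0001  0.0012 -0.0012]
0
[[193 192 154  58  36  39  39  49  54  96 127 130 128 127 114 151 177 136
  106  51  51  53  53  52]
 [191 192 151  58  37  41  40  48  60 120 176 180 178 179 156 144 180 147
  102  50  51  53  51  51]
 [192 191 153  58  37  38  40  50  52 103 191 196 194 195 189 146 179 145
   82  43  51  53  53  52]
 [192 192 167  62  35  38  39  48  52  96 187 188 187 185 178 145 178 146
   79  41  51  53  52  51]
 [192 195 190  70  36  38  41  50  51  85 155 157 154 147 138 144 174 138
   87  44  50  54  52  53]
 [193 194 192  72  37  38  41  50  49  63  96 104 104 101  99 141 157 121
   93  44  47  53  54  53]]
5
[[201 199 161  60  35  40  40  51  56 101 133 135 133 132 118 156 183 142
  110  51  51  54  54  54]
 [199 199 158  59  38  41  39  52  61 124 182 187 184 185 162 148 186 1
[... 952 characters left out ...]
 59  64  89  82  60  57  52  54  99 110 108 104 102 146 165 126
   95  44  49  54  54  53]]
7
[[ 65  61  60  60  61  60  57  55  56  61  82  56  93 132 121 157 185 143
  110  52  50  53  54  53]
 [ 53  54  55  60  71  55  56  56  59  58  58  59 111 186 165 151 188 154
  107  50  51  53  53  53]
 [ 58  58  59  70  93  62  58  60  60  59  57  61 105 202 199 154 186 152
   84  43  52  54  52  54]
 [ 58  59  59  70  87  61  59  68  62  59  58  59  99 193 188 150 186 151
   83  41  50  53  53  53]
 [ 59  58  59  58  60  58  61  88  77  59  58  56  84 152 145 150 182 144
   91  42  50  53  53  52]
 [ 60  58  60  59  59  58  60  94  83  58  56  53  67 104 105 147 165 126
   96  46  48  55  54  54]]
```

View pics/z13.png

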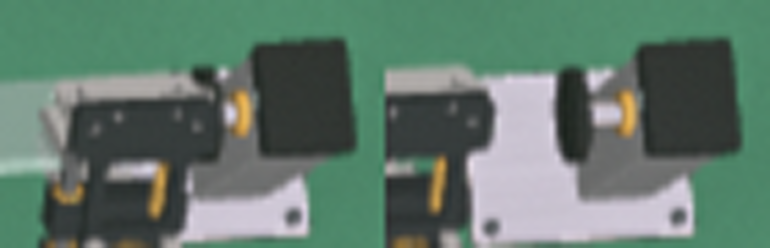

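View pics/z14.png

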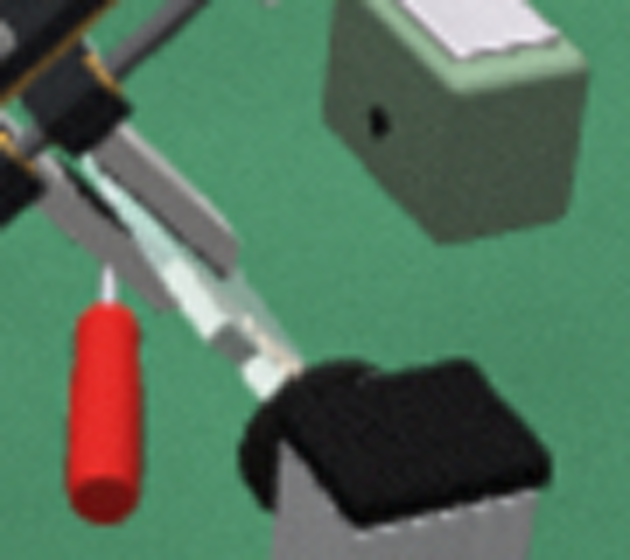

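Run:
```python
from h import *
for y in (-.238,-.246): print(proj('side',(.567,y,.166)),proj('side',(.541,y,.14)))
g=[cv2.cvtColor(cv2.imread(f'pics/side{k}.png'),cv2.COLOR_BGR2GRAY) for k in (0,6,7)]
for i in g: print(i[226:238,316:319].T); print(i[243,298:310]); print(i[248,298:312])
F=[]
for i in range(6): s=robot.snapshot('top');F.append(robot.get_obs()['wrist_force'])
print(np.mean(F,0)); o,M,p=st(); print(p-.001*M[:,0]+.078*M[:,2])
```

```text
[315.4665 228.7325] [302.417  241.6758]
[317.2427 231.0462] [304.0937 244.0617]
[[104 105  90  44  29  19  14  14  16  15  25  16]
 [107 110  91  46  25  20  14  14  13  25  23  22]
 [108 105  96  46  29  14  16  10  10  24  21  22]]
[110 108 112 107  51  16  16  12  11  17  15  32]
[109 106 111 109 111 104  54  20  15  13  18  50 109 110]
[[118 118 115  62  34  28  18  14  15  23  27  20]
 [117 123 119  58  32  24  17  13  19  21  25  23]
 [117 120 119  63  30  18  17  11  16  20  24  25]]
[120 124 119 116  65  20  18  16  15  20  16  41]
[119 120 120 119 121 112  60  24  10  20  17  55 116 119]
[[116 117 119 120 121  88  46  30  25  23  23  26]
 [116 119 119 122 121  84  40  29  24  25  26  28]
 [119 115 121 120 119  71  35  29  19  27  24  26]]
[124 119 121 123 120 113  55  23  14  16  17  34]
[118 121 121 121 120 117  84  25  10  14  21  59 118 121]
[ 0.9183  3.335  -2.3277]
t 20.8833 tcp [ 0.564  -0.1685  0.1447] grasp [ 0.5515 -0.1701  0.159 ] toolx [ 0.657   0.0831 -0.7493] jaw [ 0.7531 -0.0264  0.6574] z [ 0.0349 -0.9962 -0.0799] q [-0.6813 -0.2055  1.9482  0.6272  0.9528 -0.9406] F [ 1.6027  2.4571 -2.5309] w 0.00744905224601672
[ 0.566  -0.2463  0.1392]
```

All three readings agree on about 8–9 mm of pad travel: rim shift about 2.3 px in the side view, mean y force 3.3 N and the end position computed from the arm pose. The plate is still and the tilt is within limits, so I'm handing in.

Run:
```python
from bench import robot
print(robot.close_job())
```

```text
the job is handed in; nothing more can be done
None
```

The notched plate is held against the larger station's pad, and I handed the job in at about 20.9 s of the 51 s allowed. No verdict is reported, so everything below comes from my own checks.

**What I did**
- **Grip and lift:** I gripped the plate on its clear part, about 8 mm behind its middle on the side away from the frost, and lifted it straight out of its stand.
- **Lean:** The moves have no tilt command. I got the lean by driving the arm gently against its reach limit in free air, about 41° in all, and that tilt then stayed.
- **Press:** I moved the frosted end to the pad and pressed it in slowly.

**Last checks**

| Check | Measured | Limit |
|---|---|---|
| Label angle from straight up | about 49° | under 60° |
| Frosted end to pad centre | about 2 mm (worked out from the arm's pose) | under 30 mm |
| Plate length to pad travel | about 5° off, not perfectly square | under 14° (0.25 rad) |
| Pad pressed in | about 8–9 mm | 3 to 13.5 mm |
| Finger opening | 7.4–7.8 mm on the 8 mm plate | – |
| Lower edge above the bench | about 115 mm | over 60 mm |

- **Pad travel:** The side view's pad rim shift gives about 8 mm, the mean push of 3.3 N about 9 mm, and the arm pose 8.7 mm. The gripper hid the pad in the top view, so that picture could not confirm it.
- **Other items:** The other plates and objects looked unmoved in the pictures, but I did not measure them at the end.

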